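# Tip the dowel pegs out of the divided tote

## Robot

A 6-joint arm with a two-finger parallel gripper is mounted at the origin on the work surface. World frame = base frame: x ahead of the robot, y to its left, z up, the work surface at z = 0. Lengths are in mm, angles in rad, forces in N, time in s.
With the tool pointing down it reaches from about 275 to 750 mm from the base axis. Payload 10.2 kg.
Tool frame: the origin (TCP) lies midway between the tips of the shut fingers; the grasp point (between the pads) lies 19 mm behind it; z points along the fingers, y is the direction in which the jaws open and shut (so a half turn about z gives the same grasp; the last joint's range is limited). The gripper opens to 85 mm and grips with 20 to 120 N. Pads are 22 mm wide; open, the fingers measure 114 mm over their backs; the gripper's body (76 mm by 85 mm) begins 54 mm behind the grasp point. The pads swing forward as they close: fully open they stand 13 mm farther back than shut.
Start: joints at [1.036, 0.313, 1.498, -0, 1.331, -0.223], TCP at [161.068, 499.688, 207.394] pointing down, gripper open.
Joint ranges: [-2.94, 2.94], [-0.97, 2.17], [0.19, 2.56], [-1.23, 4.37], [0.02, 3.11], [-2.88, 2.88]. Speed limits (rad/s): [2.39, 2.39, 3.01, 3.14, 3.14, 3.14].

## Interface

Orientations are given as a unit quaternion [w, x, y, z].
In Python, from rig import sense, optics, ctrl gives the robot as it stands.
- The arm moves only by the tool play_rows, never from a script. Its argument "plan" is a list of rows, each a list of 7 numbers: the shift along the world's x, y, z in mm, then the turn, a rotation vector about the world's x, y, z in rad, then the opening, from -1 (shut) to 1 (fully open), so that 0 is half open. A call has 1 to 5 rows; each row shifts and turns the pose as measured when the row begins; what a row does not reach is not made up. A row lasts 1/12 s, in which the tool goes at most 41.7 mm and 7.16 degrees, less where a joint would pass 70% of its speed; a pose out of reach is approached as far as the arm can. A call is refused whole if a number of a shift passes 41.7 or a number of a turn 0.125, either way. A call with a gripper value outside its range is refused whole. The fingers move at their own pace and stop on an object; "grip_force" is the grip in N (left out, the last holds). Time passes only in rows, so rows that do not move let the fingers close. It gives the time, the measured TCP pose, the force and the opening at its end, in the units of the state.
- sense(): the state, without advancing time (a new reading comes with each control period).
- optics.capture(name): name is "side" or "top" or "wrist"; returns a dict with "img" (420x560x3 uint8, blue, green, red), "fx", "fy", "cx", "cy" (pixels), "dist" ([k1, k2, p1, p2, k3] as OpenCV has them; the pictures are not rectified), "world_to_cam" (4x4, takes a point from world to camera coordinates). Camera axes: x right, y up, looking along -z (the intrinsics and any distortion apply to the point x, -y, -z); pixel columns grow to the right and rows downward; lengths in mm; the calibration is good to about 2 mm. A picture is of the moment at which its call begins. There is no depth.
- ctrl.finish_job(): hands the job in, once; it reports no verdict.
The state is a dict: "time_s": time; "joints": joint angles; "dq": joint speeds; "tau": joint torques, N m; "eef_pos": TCP position; "ee_rot": TCP orientation; "force": force on the tool from outside, world axes, zero at the start; "wrist_torque": the same for the moment, N m; "grip_width": opening from 0.0 (shut) to 1.0 (fully open).
Only numpy, scipy, OpenCV 4.12 (cv2) and the standard library are available. Lean on these libraries where they do the work, as an engineer would, in place of code of your own. Each camera call takes 0.05 s, during which the arm holds its last target. There are 200 camera calls.

## Task

Lift the divided wooden tote, carry it over to the open plywood crate without spilling and tip its dowel bay over the crate so that all three round dowel pegs end up in the crate and the three square blocks stay in their own bay. Then stand the tote back upright on the middle of the plywood board it came from and let go. Leave the glue bottle, the mallet and the try square alone.

Things in the scene. Friction and masses are not known exactly. Their poses are not given: they have to be found in the camera images.
- tote: Loose brown wooden tote, 196 mm (x) by 96 mm (y), 0.23 to 0.39 kg plus 0.1 kg of parts. Origin: centre of the underside; z up. A divider along y, 12 mm thick, parts the dowel bay (minus x side) from the block bay (plus x side). Walls 50 mm high. Each bay is 80 mm wide; floor 8 mm above the underside, flat to 73 mm from the middle, then a 20 degree rising ramp to an open lip.
- tote_grip (a point): Centre of the tote's grip bar, 106 mm above the tote's underside; axes as tote. The bar lies along y above the divider: flat-sided, 12 mm thick (x), 96 mm long, 28 mm high (14 mm above and below this point), with a 43 mm high hand hole under it. Pinch it firmly from above with the fingers closing along x.
- dowel_lip (a point): Middle of the open lip of the dowel bay, at x = -98 mm, z = 17 mm of the tote (98 mm beside and 89 mm below the grip point); axes as tote. Dowels start to roll out over it when it is tilted down by more than 15 to 20 degrees; at 50 to 65 degrees all leave, and the blocks lean on the divider; near 90 degrees blocks fall out too.
- board: Flat square plywood board, fixed, 240 x 240 x 9 mm, the tote's place. Origin at the centre of its underside, on the table top; z up.
- crate: Open square plywood crate, fixed, 200 x 200 x 70 mm outside, walls and floor 8 mm. Origin at the centre of its underside, on the table top; z up.
- dowel0_center (a point): Centre of a loose round wooden dowel peg, 20 mm in diameter and 60 mm long (along its own y axis), 16 g, lying in the tote at the start, its long side parallel to the divider.
- dowel1_center (a point): Centre of a loose round wooden dowel peg, 20 mm in diameter and 60 mm long (along its own y axis), 16 g, lying in the tote at the start, its long side parallel to the divider.
- dowel2_center (a point): Centre of a loose round wooden dowel peg, 20 mm in diameter and 60 mm long (along its own y axis), 16 g, lying in the tote at the start, its long side parallel to the divider.
- block0_center (a point): Centre of a loose square wooden block, 20 x 60 x 20 mm (long along its own y axis), 18 g, lying in the tote at the start, its long side parallel to the divider.
- block1_center (a point): Centre of a loose square wooden block, 20 x 60 x 20 mm (long along its own y axis), 18 g, lying in the tote at the start, its long side parallel to the divider.
- block2_center (a point): Centre of a loose square wooden block, 20 x 60 x 20 mm (long along its own y axis), 18 g, lying in the tote at the start, its long side parallel to the divider.
- glue: Bystander: white glue bottle, 56 mm across, 150 mm high, standing. Origin at the centre of its foot.
- mallet: Bystander: wooden mallet lying on the table, head 50 x 90 x 60 mm, handle 200 mm long. Origin on the table under the handle, 170 mm from the middle of the head; the head lies to its plus x.
- square: Bystander: try square lying on the table, dark stock 120 mm long (along its y), steel blade 175 mm long (along its plus x). Origin under the middle of the stock.

How it is judged (in metres and radians):
On the way, in this order (a step that is already met when the one before it is completed fails the run):
1. the tote is held up over the crate and tipped by more than 15 degrees (angle between tote_grip's own z axis and vertical above 0.27 rad and height (world z) of tote_grip above 0.15 m and horizontal distance between tote_grip and crate below 0.25 m).
2. all three dowel pegs are in the crate (x of dowel0_center in the frame of crate between -0.096 and 0.096 m and y of dowel0_center in the frame of crate between -0.096 and 0.096 m and z of each of dowel0_center, dowel1_center, dowel2_center in the frame of crate below 0.065 m and x of dowel1_center in the frame of crate between -0.096 and 0.096 m and y of dowel1_center in the frame of crate between -0.096 and 0.096 m and x of dowel2_center in the frame of crate between -0.096 and 0.096 m and y of dowel2_center in the frame of crate between -0.096 and 0.096 m), for 0.2 s.
At the end, for the whole second after the job is handed in: All three dowels lie inside the crate (centres within its walls and below its rim), all three blocks lie in the tote's block bay, and the tote stands upright on the board (tilt under 0.06 rad), the middle of the tote within 50 mm of the middle of the board, and is released (all of step 2 and x of block0_center in the frame of tote_grip between 0.008 and 0.1 m and y of block0_center in the frame of tote_grip between -0.042 and 0.042 m and z of each of block0_center, block1_center, block2_center in the frame of tote_grip below -0.045 m and x of block1_center in the frame of tote_grip between 0.008 and 0.1 m and y of block1_center in the frame of tote_grip between -0.042 and 0.042 m and x of block2_center in the frame of tote_grip between 0.008 and 0.1 m and y of block2_center in the frame of tote_grip between -0.042 and 0.042 m and horizontal distance between tote_grip and board below 0.05 m and height (world z) of tote_grip between 0.108 and 0.122 m and angle between tote_grip's own z axis and vertical below 0.06 rad); the robot touches nothing.
It fails at once if a block leaves the tote (distance between any of block0_center, block1_center, block2_center and tote_grip above 0.17 m).
It fails at once if the glue bottle, mallet or try square is moved by more than 30 mm (distance of any of glue, mallet, square from where it was at the start of the episode above 0.03 m).
It also fails if it takes over 72 s, if anything falls off the work surface, if the arm or the gripper's body presses on something with over 40 N, if the wrist force passes 120 N, or if a joint passes its speed limit or range.

## Working session

There is one attempt and no reset: what is moved stays moved. The work goes in short steps, Python scripts to look and compute and a tool call to move; the robot and the scene stay as the last step left them, time stands still between calls to the robot, and variables do not carry over. Pictures are saved under pics/ and viewed, about 8 in all and at most 12, crops included, and the job is handed in when it is done.

Besides the shell and the picture viewer there is one more tool, called as name(argument=value, ...), one argument or row to a line, values as JSON. play_rows: Moves the arm, as the interface text tells. Its arguments: {"type":"object","properties":{"plan":{"type":"array"},"grip_force":{"type":"number"}},"required":["plan"]}

```bash
mkdir -p pics; cat > h.py <<'E'
import numpy as np, cv2
from rig import sense, optics, ctrl
def cam(n,save=None):
    c=optics.capture(n)
    if save: cv2.imwrite('pics/'+save+'.png',c['img'])
    return c
def ray(c,uv):
    K=np.array([[c['fx'],0,c['cx']],[0,c['fy'],c['cy']],[0,0,1.]])
    p=cv2.undistortPoints(np.array(uv,float).reshape(-1,1,2),K,np.array(c['dist'],float)).reshape(-1,2)
    d=np.c_[p[:,0],-p[:,1],-np.ones(len(p))]
    T=np.array(c['world_to_cam']);R=T[:3,:3];o=-R.T@T[:3,3]
    return o,d@R
def onz(c,uv,z):
    o,d=ray(c,uv); return o+d*((z-o[2])/d[:,2])[:,None]
E
python3 - <<'E'
from h import *
s=sense();print(s)
for n in('side','top'):
    c=cam(n,n+'0');print(n,c['fx'],c['dist'],ray(c,[[280,210]]))
E
```

```text
{'time_s': 0.0, 'joints': array([ 1.03563987e+00,  3.13474677e-01,  1.49845903e+00,  1.59480695e-05,
        1.33100417e+00, -2.23388822e-01]), 'dq': array([ 0.0015139 ,  0.00108527,  0.00108038, -0.00145767,  0.00274787,
        0.00128916]), 'tau': array([-1.00570614e-03, -4.12273264e+01, -2.59740150e+01, -2.78732768e-04,
        4.23362508e-03, -2.76393291e-05]), 'eef_pos': array([160.88627952, 499.42956645, 206.81421243]), 'ee_rot': array([-2.56225261e-04,  1.55255104e-01,  9.87874182e-01, -6.21944562e-04]), 'force': array([ 0.08787483, -0.02333756, -0.21263359]), 'wrist_torque': array([ 0.02580623,  0.06631944, -0.04346126]), 'grip_width': 0.9985849552700498}
side 440.8823332994515 [-0.1116346  0.         0.         0.         0.       ] (array([253.23642195, 570.94756919, 823.19430625]), array([[ 0.35013443, -0.5759595 , -0.73875161]]))
top 468.4233081473962 [-0.07016588  0.          0.          0.          0.        ] (array([ 511.81639335,   10.55977922, 1012.60989245]), array([[ 0.09012321, -0.01080498, -0.99589336]]))
```

View pics/top0.png

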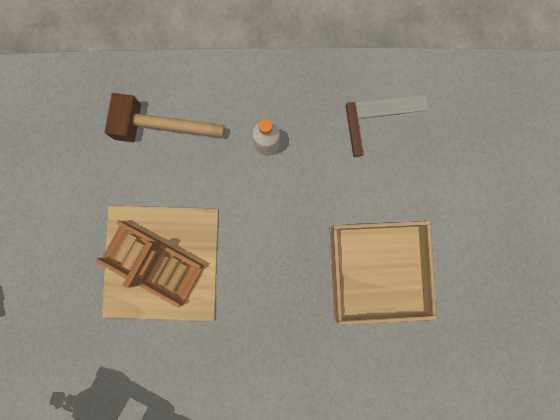

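View pics/side0.png

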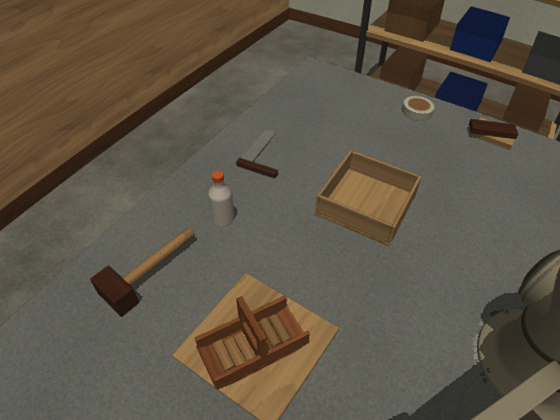

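The top view shows the board around pixel (161,263), the crate at (383,272), and the tote with its bar near (140,262). The mallet, glue bottle and square sit farther away along +x. Next I'll zoom in to tell dowels from blocks.

```bash
python3 - <<'E'
from h import *
t=cv2.imread('pics/top0.png');s=cv2.imread('pics/side0.png')
a=cv2.resize(t[205:325,90:225],(450,400),interpolation=cv2.INTER_CUBIC)
b=cv2.resize(s[275:395,180:330],(350,280),interpolation=cv2.INTER_CUBIC)
o=np.zeros((400,800,3),np.uint8);o[:,:450]=a;o[:280,450:]=b
cv2.imwrite('pics/crop.png',o)
c=cam('top')
p=lambda uv,z:print(z,np.round(onz(c,uv,z)[:,:2]).tolist())
p([[108,206],[218,208],[215,321],[103,318]],9)
p([[331,226],[431,222],[435,319],[336,323]],70)
p([[266,126]],150);p([[267,144]],30)
p([[112,118],[222,131]],30)
E
```

```text
9 [[616.0, 372.0], [609.0, 133.0], [369.0, 140.0], [377.0, 379.0]]
70 [[563.0, -102.0], [568.0, -307.0], [373.0, -308.0], [370.0, -108.0]]
150 [[749.0, 25.0]]
30 [[743.0, 26.0]]
30 [[805.0, 360.0], [772.0, 122.0]]
```

View pics/crop.png

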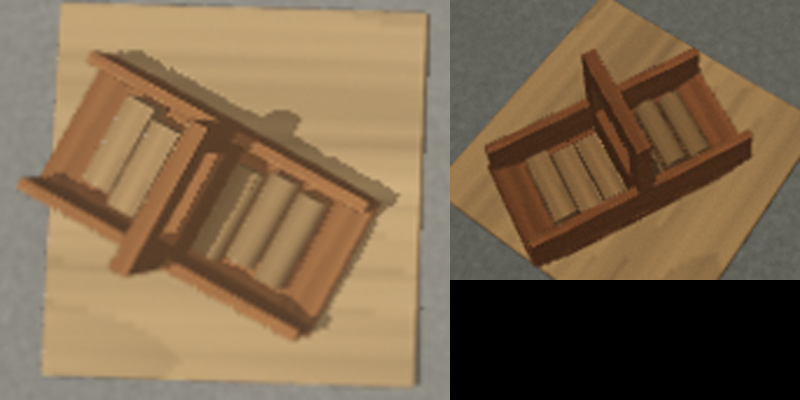

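```bash
python3 - <<'E'
from h import *
c=cam('top');w=cam('wrist','w0')
e=onz(c,[[151,243],[127.5,285]],127);d=e[0]-e[1]
print(e.round(),e.mean(0),np.linalg.norm(d),np.degrees(np.arctan2(d[1],d[0])))
s=cam('side')
# side: bar top ends
f=onz(s,[[241,299],[260,348]],127);d=f[0]-f[1];print(f.round(),f.mean(0),np.linalg.norm(d),np.degrees(np.arctan2(d[1],d[0])))
# tote wall-top corners
print(onz(c,[[119,222],[97,261],[181,304],[202,266]],58).round(), onz(c,[[119,222],[97,261],[181,304],[202,266]],58).mean(0))
t=c['img'];a=cv2.resize(t[215:305,95:205],(660,540),interpolation=cv2.INTER_CUBIC)
o=cv2.convertScaleAbs(a,alpha=1.3);cv2.imwrite('pics/crop2.png',o)
E
```

```text
[[533. 246. 127.]
 [454. 290. 127.]] [493.38871452 267.77045174 127.        ] 90.00890683206929 -29.382768490977035
[[527. 251. 127.]
 [446. 312. 127.]] [486.56333781 281.80040997 127.        ] 101.69762591370055 -36.631601321436435
[[578. 330.  58.]
 [499. 375.  58.]
 [411. 203.  58.]
 [486. 160.  58.]] [493.41394489 266.98920816  58.        ]
```

View pics/w0.png

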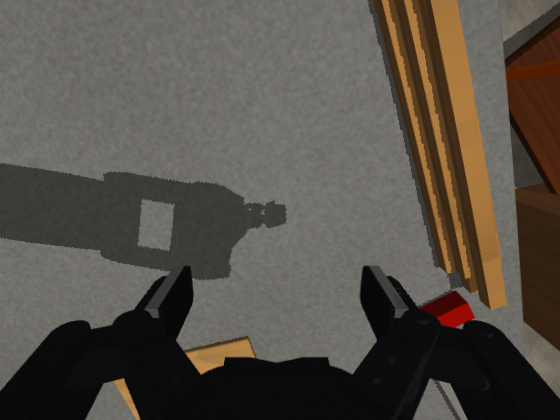

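The wrist view shows empty table, so it's not useful yet. From the top view, both the bar ends and the tote corners put the tote at (493,267), with its long axis at about 62°. The side view's hand-picked pixels are rougher. I'm moving over the tote.

play_rows(
  plan=[
    [34,-24,0,0,0,-0.018,1],
    [34,-24,0,0,0,-0.018,1],
    [34,-24,0,0,0,-0.018,1],
    [34,-24,0,0,0,-0.018,1],
    [34,-24,0,0,0,-0.018,1],
  ],
  grip_force=80,
)

```text
time_s: 0.72
eef_pos: [328.4, 379.3, 207.0]
ee_rot: [-0.001, 0.195, 0.981, 0.0]
force: [0.9, 0.5, 0.3]
grip_width: 0.998
```

play_rows(
  plan=[
    [34,-24,0,0,0,-0.018,1],
    [34,-24,0,0,0,-0.018,1],
    [34,-24,0,0,0,-0.018,1],
    [34,-24,0,0,0,-0.018,1],
    [0,0,0,0,0,0,1],
  ],
)

```text
time_s: 1.13
eef_pos: [468.2, 277.4, 206.8]
ee_rot: [0.0, 0.235, 0.972, 0.0]
force: [0.2, 0.2, 0.2]
grip_width: 1.002
```

```bash
python3 - <<'E'
from h import *
from scipy.spatial.transform import Rotation as R
s=sense();print(s['eef_pos'],s['joints'],s['time_s']);q=s['ee_rot'];m=R.from_quat(np.r_[q[1:],q[0]]).as_matrix()
print(m.round(3),np.degrees(np.arctan2(m[1,1],m[0,1])))
cam('wrist','w1')
E
```

```text
[468.23923035 277.42062085 206.83893   ] [ 3.19306757e-01  3.55463299e-01  1.44039031e+00  4.17704930e-04
  1.34525329e+00 -7.77579796e-01] 1.1333
[[-0.89   0.456  0.   ]
 [ 0.456  0.89   0.001]
 [-0.     0.001 -1.   ]] 62.841624484860006
```

View pics/w1.png

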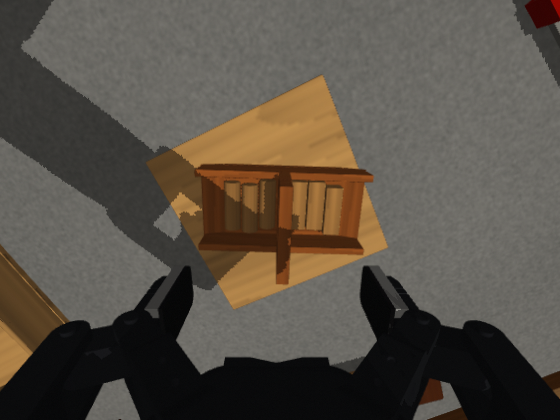

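```bash
python3 - <<'E'
from h import *
w=cam('wrist');t=w['img']
print(onz(w,[[285,172],[282,283]],129).round(1), onz(w,[[202,205],[366,205]],40).round())
cv2.imwrite('pics/crop3.png',cv2.convertScaleAbs(cv2.resize(t[155:265,190:380],(800,463),interpolation=cv2.INTER_CUBIC),alpha=1.6))
E
```

```text
[[435.6 302.3 129. ]
 [529.  252.4 129. ]] [[441. 192.  40.]
 [530. 366.  40.]]
```

View pics/crop3.png

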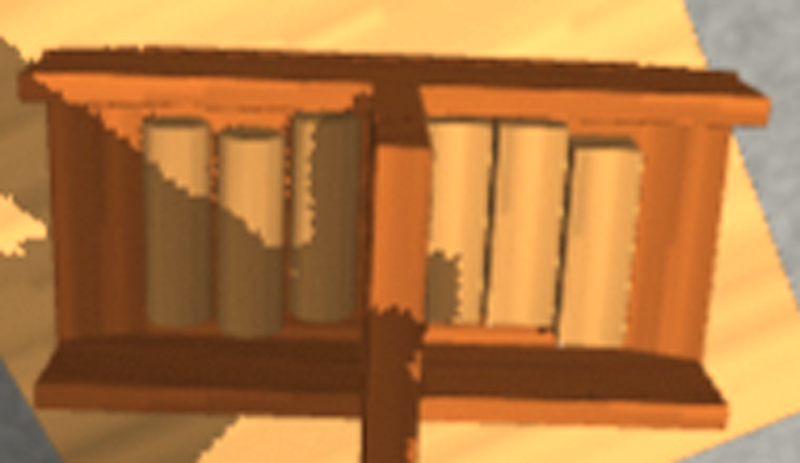

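```bash
python3 - <<'E'
from h import *
w=cam('wrist')
e=onz(w,[[285.5,189.5],[282,283]],129);d=e[1]-e[0];print(e.round(1),e.mean(0),np.linalg.norm(d),np.degrees(np.arctan2(d[1],d[0])))
E
```

```text
[[447.5 297.4 129. ]
 [527.5 254.  129. ]] [487.5179214  275.69724494 129.        ] 90.98645828987804 -28.497416562285437
```

The rounded parts (dowels) are in the left bay in this view, on the crate side near (441,192). The blocks are on the right. I take the bar centre as about (491,271) and go down.

play_rows(
  plan=[
    [23,-6,0,0,0,0,1],
    [0,0,-30,0,0,0,1],
    [0,0,-30,0,0,0,1],
    [0,0,-20,0,0,0,1],
    [0,0,-15,0,0,0,1],
  ],
)

```text
time_s: 1.7
eef_pos: [483.7, 282.1, 114.1]
ee_rot: [0.003, 0.227, 0.974, 0.004]
force: [-0.4, 0.7, 0.6]
grip_width: 0.999
```

```bash
python3 - <<'E'
from h import *
s=sense();print(s['eef_pos'],s['force'])
w=cam('wrist','w2')
E
```

```text
[483.65549016 282.07713591 114.077058  ] [-0.38835866  0.69515445  0.61052553]
```

View pics/w2.png

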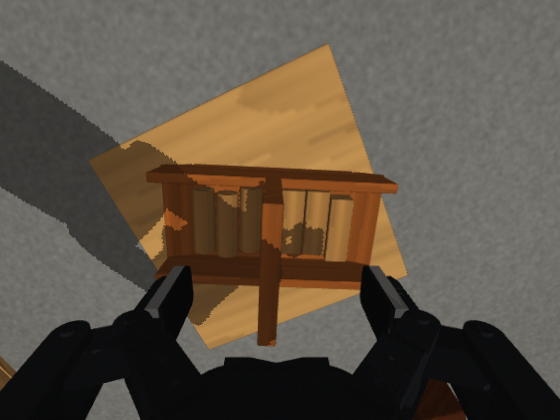

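```bash
python3 - <<'E'
from h import *
from scipy.spatial.transform import Rotation as R
s=sense();q=s['ee_rot'];m=R.from_quat(np.r_[q[1:],q[0]]).as_matrix()
print(s['eef_pos'],m.round(3),np.degrees(np.arctan2(m[1,1],m[0,1])))
w=cam('wrist')
e=onz(w,[[272,198],[267,346]],129);d=e[1]-e[0];print(e.round(1),e.mean(0),np.linalg.norm(d),np.degrees(np.arctan2(d[1],d[0])))
print((e.mean(0)-s['eef_pos'])@m)
E
```

```text
[482.09849457 281.74214423 111.26922858] [[-0.897  0.441  0.003]
 [ 0.441  0.897  0.005]
 [-0.001  0.005 -1.   ]] 63.814576079117316
[[444.3 297.3 129. ]
 [528.6 251.8 129. ]] [486.4515865 274.5877729 129.       ] 95.83979791195526 -28.348994767442452
[ -7.07647858  -4.40189438 -17.749971  ]
```

The bar measures 96 mm long in this view, which matches its given size. Its centre is (486.5,274.6) at 61.7°. I'm correcting to that and closing.

play_rows(
  plan=[
    [4,-7,-6,0,0,-0.035,1],
    [0,0,0,0,0,0,1],
    [1,-2,-8,0,0,0,1],
    [0,0,0,0,0,0,1],
  ],
)

```text
time_s: 2.13
eef_pos: [488.2, 274.4, 102.2]
ee_rot: [0.004, 0.244, 0.97, 0.004]
force: [-0.0, 0.6, -0.2]
grip_width: 1.001
```

play_rows(
  plan=[
    [-1,0,-8,0,0,0,1],
    [0,0,-1,0,0,0,0],
    [0,0,0,0,0,0,-1],
    [0,0,0,0,0,0,-1],
    [0,0,0,0,0,0,-1],
  ],
)

```text
time_s: 2.55
eef_pos: [487.7, 274.6, 93.6]
ee_rot: [0.005, 0.244, 0.97, 0.005]
force: [0.0, -0.6, -0.2]
grip_width: 0.454
```

play_rows(
  plan=[
    [0,0,0,0,0,0,-1],
    [0,0,0,0,0,0,-1],
    [0,0,0,0,0,0,-1],
    [0,0,0,0,0,0,-1],
  ],
)

```text
time_s: 2.88
eef_pos: [487.9, 274.9, 93.9]
ee_rot: [0.005, 0.244, 0.97, 0.005]
force: [0.3, 0.4, -0.2]
grip_width: 0.111
```

play_rows(
  plan=[
    [0,0,0,0,0,0,-1],
    [0,0,0,0,0,0,-1],
    [0,0,6,0,0,0,-1],
    [0,0,10,0,0,0,-1],
    [0,0,10,0,0,0,-1],
  ],
)

```text
time_s: 3.3
eef_pos: [486.0, 274.2, 118.8]
ee_rot: [0.002, 0.244, 0.97, 0.004]
force: [0.2, -0.1, -3.7]
grip_width: 0.109
```

play_rows(
  plan=[
    [0,0,15,0,0,0,-1],
    [0,0,15,0,0,0,-1],
    [0,0,15,0,0,0,-1],
    [0,0,15,0,0,0,-1],
    [0,0,0,0,0,0,-1],
  ],
)

```text
time_s: 3.72
eef_pos: [485.9, 274.1, 187.2]
ee_rot: [0.004, 0.244, 0.97, 0.004]
force: [0.1, 0.2, -3.8]
grip_width: 0.111
```

```bash
python3 - <<'E'
from h import *
from scipy.spatial.transform import Rotation as R
s=sense();q=s['ee_rot'];m=R.from_quat(np.r_[q[1:],q[0]]).as_matrix()
print(s['eef_pos'],m.round(3),s['joints'],s['force'],s['wrist_torque'],s['grip_width'])
a=cam('wrist')['img'];b=cam('side')['img']
o=np.hstack([cv2.resize(a,(400,300)),cv2.resize(b[200:410,130:410],(400,300))]);cv2.imwrite('pics/l1.png',o)
E
```

```text
[485.91834348 274.12161745 187.16533402] [[-0.881  0.473  0.009]
 [ 0.473  0.881  0.007]
 [-0.005  0.01  -1.   ]] [ 0.30183782  0.39395079  1.43779155  0.00363426  1.2991358  -0.77757884] [ 0.07127874  0.18469514 -3.84610047] [-0.0272194  -0.09128289  0.01251362] 0.11074789112395268
```

View pics/l1.png

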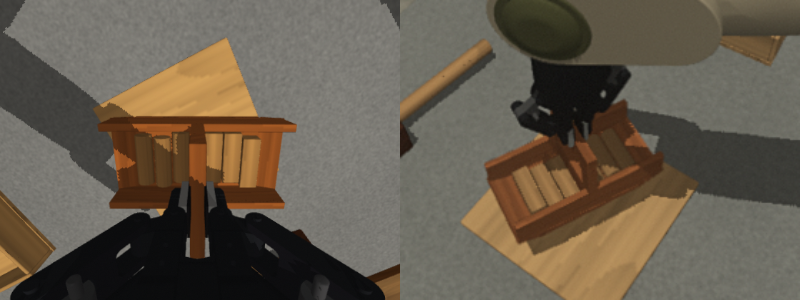

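The tote is lifted level (3.8 N load) with all six parts in their bays. I'll carry it slowly while yawing, so the dowels don't roll over the lip. The crate centre is at about (469,-206).

play_rows(
  plan=[
    [1,-5,5,0,0,-0.03,-1],
    [2,-10,8,0,0,-0.05,-1],
    [3,-15,5,0,0,-0.055,-1],
    [3,-18,2,0,0,-0.055,-1],
    [3,-18,0,0,0,-0.055,-1],
  ],
)

```text
time_s: 4.23
eef_pos: [494.1, 206.4, 200.6]
ee_rot: [-0.002, 0.366, 0.931, 0.001]
force: [-1.1, 0.1, -4.6]
grip_width: 0.112
```

play_rows(
  plan=[
    [3,-18,0,0,0,-0.055,-1],
    [3,-18,0,0,0,-0.055,-1],
    [3,-18,0,0,0,-0.055,-1],
    [3,-18,0,0,0,-0.055,-1],
    [3,-18,0,0,0,-0.055,-1],
  ],
)

```text
time_s: 4.65
eef_pos: [507.4, 110.2, 197.4]
ee_rot: [-0.006, 0.499, 0.866, -0.001]
force: [0.7, 0.7, -4.7]
grip_width: 0.111
```

play_rows(
  plan=[
    [3,-18,0,0,0,-0.055,-1],
    [3,-18,0,0,0,-0.055,-1],
    [3,-18,0,0,0,-0.055,-1],
    [3,-18,0,0,0,-0.055,-1],
    [3,-18,0,0,0,-0.055,-1],
  ],
)

```text
time_s: 5.07
eef_pos: [520.3, 13.9, 194.0]
ee_rot: [-0.009, 0.623, 0.782, -0.002]
force: [0.3, 0.9, -4.8]
grip_width: 0.109
```

```bash
cat >> h.py <<'E'
from scipy.spatial.transform import Rotation as R
def st():
    s=sense();q=s['ee_rot'];m=R.from_quat(np.r_[q[1:],q[0]]).as_matrix()
    print(s['time_s'],s['eef_pos'].round(1),'z',m[:,2].round(3),'yang',np.degrees(np.arctan2(m[1,1],m[0,1])).round(1),s['joints'].round(2),s['force'].round(1),s['grip_width'])
    return s,m
E
python3 -c "from h import *;st()"
```

```text
5.0667 [520.3  13.9 194. ] z [-0.017  0.008 -1.   ] yang 13.0 [-0.2   0.32  1.52  0.01  1.32 -0.43] [ 0.3  0.9 -4.8] 0.1087047327561482
```

play_rows(
  plan=[
    [4,-18,1,-0.003,-0.005,-0.052,-1],
    [4,-18,1,-0.003,-0.005,-0.052,-1],
    [4,-18,2,-0.002,-0.004,-0.052,-1],
    [4,-18,2,0,-0.003,-0.052,-1],
    [4,-18,2,0,-0.003,-0.052,-1],
  ],
)

```text
time_s: 5.48
eef_pos: [537.9, -82.2, 198.2]
ee_rot: [-0.003, 0.727, 0.687, -0.0]
force: [-0.4, 0.2, -3.8]
grip_width: 0.116
```

play_rows(
  plan=[
    [4,-18,2,0,-0.001,-0.05,-1],
    [4,-18,2,0,-0.001,-0.05,-1],
    [4,-18,2,0,-0.001,-0.05,-1],
    [4,-17,2,0,-0.001,-0.05,-1],
    [4,-15,2,0,-0.001,-0.05,-1],
  ],
)

```text
time_s: 5.9
eef_pos: [555.5, -174.3, 204.7]
ee_rot: [-0.006, 0.813, 0.582, 0.0]
force: [-0.4, 0.2, -3.7]
grip_width: 0.112
```

```bash
python3 -c "from h import *;st()"
```

```text
5.9 [ 555.5 -174.3  204.7] z [-0.006  0.01  -1.   ] yang -18.9 [-0.51  0.45  1.31  0.01  1.39 -0.18] [-0.4  0.2 -3.7] 0.11171185267755937
```

play_rows(
  plan=[
    [4,-15,0,0,0,-0.04,-1],
    [4,-15,0,0,0,-0.04,-1],
    [4,-14,0,-0.002,0,-0.03,-1],
    [4,-13,0,-0.002,0,-0.03,-1],
    [3,-11,0,-0.002,0,-0.02,-1],
  ],
)

```text
time_s: 6.32
eef_pos: [572.4, -248.2, 200.5]
ee_rot: [-0.007, 0.863, 0.506, -0.003]
force: [0.7, -0.2, -4.2]
grip_width: 0.111
```

play_rows(
  plan=[
    [3,-9,0,0,0,-0.02,-1],
    [2,-7,0,0,0,0,-1],
    [1,-5,0,0,0,0,-1],
    [0,-2,0,0,0,0,-1],
    [0,0,0,0,0,0,-1],
  ],
)

```text
time_s: 6.73
eef_pos: [577.2, -274.9, 197.1]
ee_rot: [-0.01, 0.869, 0.494, -0.005]
force: [0.6, -0.0, -4.0]
grip_width: 0.113
```

```bash
python3 - <<'E'
from h import *
s,m=st()
a=cam('wrist')['img'];b=cam('top')['img']
o=np.hstack([cv2.resize(a,(400,300)),cv2.resize(b[130:340,250:530],(400,300))]);cv2.imwrite('pics/l2.png',o)
E
```

```text
6.7333 [ 577.2 -274.9  197.1] z [-0.017  0.012 -1.   ] yang -30.8 [-0.63  0.59  1.1  -0.    1.47 -0.09] [ 0.6 -0.  -4. ] 0.11256914992079538
```

View pics/l2.png

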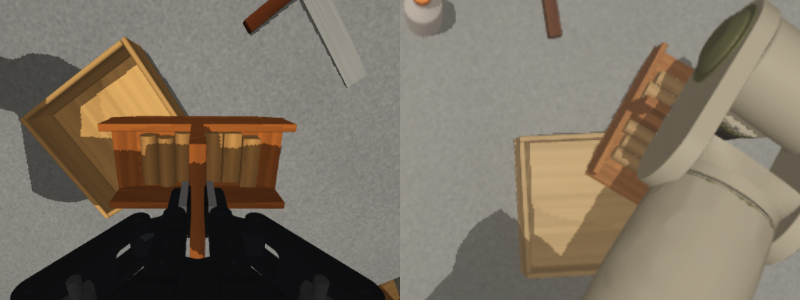

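The tote is level, the dowel lip is over the crate's inner area and the parts are in place. I'm tipping about the lip.

play_rows(
  plan=[
    [-6.5,4,10,-0.051,-0.086,0,-1],
    [-7,4,10,-0.051,-0.086,0,-1],
    [-8,5,9,-0.051,-0.086,0,-1],
    [-8.5,5,8,-0.051,-0.086,0,-1],
    [-9,5.5,7,-0.051,-0.086,0,-1],
  ],
)

```text
time_s: 7.25
eef_pos: [538.2, -248.9, 237.3]
ee_rot: [0.21, 0.843, 0.481, 0.121]
force: [0.6, 0.2, -2.5]
grip_width: 0.108
```

```bash
python3 - <<'E'
from h import *
s,m=st();z=m[:,2];u=np.array([.859,-.512]);th=np.arctan2(z[:2]@u,-z[2]);y=m[:,1]
L=s['eef_pos']-19*z-98*y+89*z;print(np.degrees(th),y,'lip rel crate',L-[469,-206,0])
E
```

```text
7.25 [ 538.2 -248.9  237.3] z [ 0.405 -0.237 -0.883] yang -30.6 [-0.66  0.18  1.68  0.09  0.8  -0.17] [ 0.6  0.2 -2.5] 0.10825680279316954
28.012157423766016 [ 0.75953931 -0.4500203   0.46966133] lip rel crate [ 23.19661319 -15.3628542  129.44011481]
```

play_rows(
  plan=[
    [-9,5.5,6,-0.051,-0.086,0,-1],
    [-9.5,6,5,-0.051,-0.086,0,-1],
    [-10,6,3.5,-0.051,-0.086,0,-1],
  ],
)

```text
time_s: 7.5
eef_pos: [507.0, -228.2, 255.2]
ee_rot: [0.34, 0.799, 0.457, 0.194]
force: [1.7, 0.4, -3.7]
grip_width: 0.112
```

```bash
cat >> h.py <<'E'
def lip():
    s,m=st();z=m[:,2];y=m[:,1]
    L=s['eef_pos']-19*z-98*y+89*z;print(np.degrees(np.arccos(-z[2])),'lip rel crate',L-[469,-206,0])
E
python3 -c "from h import *;lip()"
```

```text
7.5 [ 507.  -228.2  255.2] z [ 0.621 -0.366 -0.693] yang -30.5 [-0.69 -0.03  2.    0.31  0.39 -0.4 ] [ 1.7  0.4 -3.7] 0.11207020052823014
46.16186418847721 lip rel crate [ 22.96733476 -13.38404975 135.98275311]
```

play_rows(
  plan=[
    [0,0,1,-0.04,-0.07,0,-1],
    [0,0,1,-0.04,-0.07,0,-1],
    [0,0,0,0,0,0,-1],
    [0,0,0,0,0,0,-1],
  ],
)

```text
time_s: 7.83
eef_pos: [505.2, -221.1, 255.7]
ee_rot: [0.384, 0.776, 0.447, 0.226]
force: [0.0, -1.0, -2.8]
grip_width: 0.113
```

```bash
python3 - <<'E'
from h import *
lip()
a=cam('wrist')['img'];b=cam('side')['img']
o=np.hstack([cv2.resize(a,(400,300)),cv2.resize(b[80:290,240:520],(400,300))]);cv2.imwrite('pics/l3.png',o)
E
```

```text
7.8333 [ 505.2 -221.1  255.7] z [ 0.694 -0.393 -0.603] yang -30.4 [-0.7  -0.06  2.1   0.69  0.24 -0.78] [ 0.  -1.  -2.8] 0.11334695575668242
52.90219237355958 lip rel crate [ 33.79167428 -12.74763266 135.32531008]
```

View pics/l3.png

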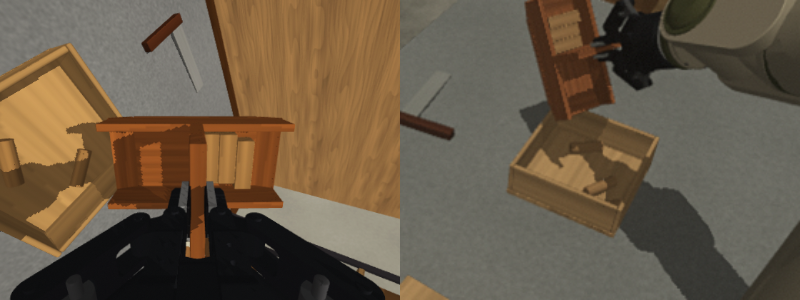

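The dowel bay is empty, the blocks still lean on the divider, and I can see two dowels in the crate. The third must be hidden, so I'll untilt gently and check.

play_rows(
  plan=[
    [0,0,0,0.025,0.043,0,-1],
    [0,0,0,0.035,0.06,0,-1],
    [0,0,0,0.035,0.06,0,-1],
    [0,0,0,0.035,0.06,0,-1],
    [0,0,0,0.035,0.06,0,-1],
  ],
)

```text
time_s: 8.35
eef_pos: [503.1, -223.4, 255.6]
ee_rot: [0.248, 0.832, 0.475, 0.142]
force: [-0.5, 1.1, -3.3]
grip_width: 0.111
```

play_rows(
  plan=[
    [0,0,1,0.035,0.06,0,-1],
    [0,0,1,0.035,0.06,0,-1],
    [0,0,1,0.035,0.06,0,-1],
    [0,0,1,0.035,0.06,0,-1],
    [0,0,1,0.035,0.06,0,-1],
  ],
)

```text
time_s: 8.77
eef_pos: [501.9, -228.9, 264.8]
ee_rot: [0.099, 0.866, 0.488, 0.044]
force: [0.4, 0.5, -4.4]
grip_width: 0.112
```

```bash
python3 -c "from h import *;lip()"
```

```text
8.7667 [ 501.9 -228.9  264.8] z [ 0.172 -0.128 -0.977] yang -31.1 [-0.64  0.21  1.5   0.    1.22 -0.09] [ 0.4  0.5 -4.4] 0.1118563250454496
12.389818120502724 lip rel crate [-37.01639455  17.62056032 175.4973699 ]
```

play_rows(
  plan=[
    [0,6,0,0.035,0.05,0,-1],
    [0,10,0,0.035,0.05,0,-1],
    [0,14,0,0.025,0.035,0.03,-1],
    [0,17,0,0.015,0.02,0.05,-1],
    [0,18,0,0.005,0.01,0.055,-1],
  ],
)

```text
time_s: 9.18
eef_pos: [502.9, -172.5, 267.2]
ee_rot: [0.01, 0.842, 0.54, -0.01]
force: [0.2, -0.4, -3.6]
grip_width: 0.112
```

play_rows(
  plan=[
    [0,18,0,0,0,0.055,-1],
    [0,18,0,0,0,0.055,-1],
    [0,18,0,0,0,0.055,-1],
    [0,18,0,0,0,0.055,-1],
    [0,18,0,0,0,0.055,-1],
  ],
)

```text
time_s: 9.6
eef_pos: [504.7, -85.9, 269.3]
ee_rot: [0.02, 0.762, 0.647, -0.017]
force: [-0.8, -0.2, -4.2]
grip_width: 0.11
```

```bash
python3 - <<'E'
from h import *
lip()
c=cam('top');a=c['img'];b=cam('side')['img']
cv2.imwrite('pics/l4.png',np.hstack([cv2.resize(a[210:330,300:460],(400,300)),cv2.resize(b[60:285,220:520],(400,300))]))
E
```

```text
9.6 [504.7 -85.9 269.3] z [-0.001 -0.052 -0.999] yang -9.3 [-0.37  0.24  1.43 -0.05  1.45 -0.2 ] [-0.8 -0.2 -4.2] 0.10986031934076676
2.9995421408872884 lip rel crate [-61.10119417 132.26633    198.66270675]
```

View pics/l4.png

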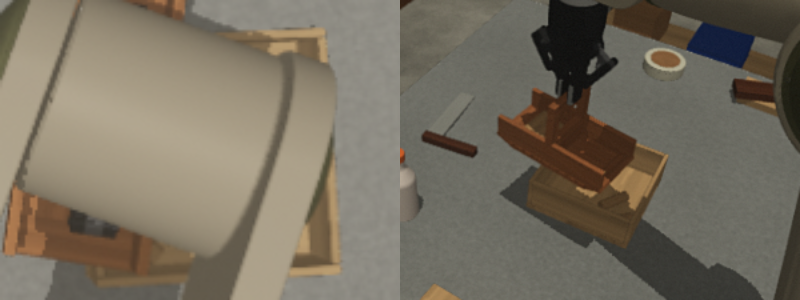

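play_rows(
  plan=[
    [0,18,0,0.015,0,0.06,-1],
    [0,18,0,0.015,0,0.06,-1],
    [0,18,0,0.015,0,0.06,-1],
    [0,18,-3,0.007,0,0.06,-1],
    [0,18,-3,0,0,0.06,-1],
  ],
)

```text
time_s: 10.12
eef_pos: [507.2, -0.6, 265.9]
ee_rot: [0.008, 0.661, 0.751, -0.003]
force: [-0.4, -0.1, -3.1]
grip_width: 0.113
```

play_rows(
  plan=[
    [-1,18,-5,0,0,0.06,-1],
    [-1,18,-5,0,0,0.06,-1],
    [-1,18,-5,0,0,0.06,-1],
    [-1,18,-5,0,0,0.06,-1],
    [-1,18,-5,0,0,0.06,-1],
  ],
)

```text
time_s: 10.53
eef_pos: [505.8, 85.9, 242.3]
ee_rot: [0.017, 0.544, 0.839, -0.008]
force: [-0.9, -0.8, -3.9]
grip_width: 0.113
```

play_rows(
  plan=[
    [-1,18,-5,0,0,0.06,-1],
    [-1,18,-5,0,0,0.06,-1],
    [-1,18,-5,0,0,0.06,-1],
    [-1,17,-5,0,0,0.06,-1],
    [0,14,-5,0,0,0.05,-1],
  ],
)

```text
time_s: 10.95
eef_pos: [506.2, 169.1, 218.1]
ee_rot: [0.025, 0.418, 0.908, -0.011]
force: [0.3, -1.1, -3.7]
grip_width: 0.11
```

```bash
python3 - <<'E'
from h import *
st()
for n in('top','wrist'): cam(n,n+'5')
E
```

```text
10.95 [506.2 169.1 218.1] z [ 0.037 -0.041 -0.998] yang 40.5 [ 0.13  0.31  1.47 -0.05  1.33 -0.57] [ 0.3 -1.1 -3.7] 0.109913880640026
```

play_rows(
  plan=[
    [-2,15,-5,0.01,0.01,0.05,-1],
    [-2,15,-5,0.01,0.01,0.05,-1],
    [-2,14,-5,0.01,0.01,0.05,-1],
    [-2,12,-5,0.01,0.01,0.05,-1],
    [-2,10,-5,0.01,0.005,0.05,-1],
  ],
)

```text
time_s: 11.47
eef_pos: [501.2, 230.3, 194.6]
ee_rot: [0.001, 0.308, 0.951, 0.001]
force: [-0.3, 0.4, -4.3]
grip_width: 0.114
```

play_rows(
  plan=[
    [-2,8,-5,0,0,0.03,-1],
    [-1,6,-5,0,0,0,-1],
    [0,4,-5,0,0,0,-1],
    [0,2,-5,0,0,0,-1],
    [0,0,0,0,0,0,-1],
  ],
)

```text
time_s: 11.88
eef_pos: [500.5, 248.6, 173.0]
ee_rot: [0.003, 0.298, 0.955, -0.001]
force: [-0.8, -0.4, -3.4]
grip_width: 0.112
```

```bash
python3 -c "from h import *;st()"
```

```text
11.8833 [500.5 248.6 173. ] z [ 0.005 -0.005 -1.   ] yang 55.3 [ 0.25  0.41  1.45 -0.01  1.28 -0.71] [-0.8 -0.4 -3.4] 0.1124789750432105
```

play_rows(
  plan=[
    [-3,4,-15,0,0,0,-1],
    [-3,3,-15,0,0,0,-1],
    [-1,1,-15,0,0,0,-1],
    [0,0,-12,0,0,0,-1],
    [0,0,-6,0,0,0,-1],
  ],
)

```text
time_s: 12.3
eef_pos: [495.4, 255.2, 110.0]
ee_rot: [0.006, 0.301, 0.954, -0.001]
force: [0.4, 0.0, -4.0]
grip_width: 0.108
```

play_rows(
  plan=[
    [0,0,-3,0,0,0,-1],
    [0,0,-2,0,0,0,-1],
    [0,0,0,0,0,0,-1],
  ],
)

```text
time_s: 12.55
eef_pos: [495.7, 254.4, 104.4]
ee_rot: [0.006, 0.302, 0.953, -0.002]
force: [-0.3, -0.4, -3.7]
grip_width: 0.113
```

```bash
python3 -c "from h import *;st()"
```

```text
12.55 [495.7 254.4 104.4] z [ 0.011 -0.007 -1.   ] yang 54.8 [ 0.27  0.48  1.54 -0.01  1.11 -0.68] [-0.3 -0.4 -3.7] 0.11320191616043919
```

play_rows(
  plan=[
    [0,0,-4,0,0.005,0,-1],
    [0,0,-3,0.005,0.005,0,-1],
    [0,0,-1,0,0,0,-1],
    [0,0,0,0,0,0,-1],
  ],
)

```text
time_s: 12.88
eef_pos: [497.0, 254.4, 97.5]
ee_rot: [0.002, 0.302, 0.953, 0.0]
force: [0.3, 0.5, -3.1]
grip_width: 0.114
```

play_rows(
  plan=[
    [0,0,-2,0,0,0,-1],
    [0,0,0,0,0,0,-1],
  ],
)

```text
time_s: 13.05
eef_pos: [497.2, 254.4, 95.6]
ee_rot: [0.002, 0.302, 0.953, 0.0]
force: [-0.3, 0.0, -3.3]
grip_width: 0.113
```

play_rows(
  plan=[
    [0,0,-2,0,0,0,-1],
    [0,0,0,0,0,0,-1],
  ],
)

```text
time_s: 13.22
eef_pos: [497.5, 254.5, 94.1]
ee_rot: [0.002, 0.302, 0.953, 0.001]
force: [0.0, -0.3, -4.8]
grip_width: 0.114
```

play_rows(
  plan=[
    [0,0,-1,0,0,0,-1],
    [0,0,0,0,0,0,-1],
  ],
)

```text
time_s: 13.38
eef_pos: [497.6, 254.7, 94.1]
ee_rot: [0.003, 0.302, 0.953, 0.001]
force: [0.4, 0.2, -3.4]
grip_width: 0.109
```

play_rows(
  plan=[
    [0,0,-2,0,0,0,-1],
    [0,0,-1,0,0,0,-1],
  ],
)

```text
time_s: 13.55
eef_pos: [497.7, 254.9, 93.9]
ee_rot: [0.004, 0.302, 0.953, 0.001]
force: [-2.9, -2.2, 2.8]
grip_width: 0.11
```

play_rows(
  plan=[
    [0,0,-1,0,0,0,-1],
    [0,0,-1,0,0,0,-1],
  ],
)

```text
time_s: 13.72
eef_pos: [497.8, 254.9, 93.8]
ee_rot: [0.004, 0.302, 0.953, 0.001]
force: [-5.9, -1.9, 7.7]
grip_width: 0.112
```

Contact with the board. Releasing.

play_rows(
  plan=[
    [0,0,0,0,0,0,-0.5],
    [0,0,0,0,0,0,0.2],
    [0,0,0,0,0,0,0.6],
    [0,0,0,0,0,0,1],
    [0,0,0,0,0,0,1],
  ],
)

```text
time_s: 14.13
eef_pos: [498.9, 255.2, 94.5]
ee_rot: [0.006, 0.302, 0.953, 0.002]
force: [-0.4, 0.5, 0.3]
grip_width: 0.802
```

play_rows(
  plan=[
    [0,0,0,0,0,0,1],
    [0,0,0,0,0,0,1],
    [0,0,0,0,0,0,1],
    [0,0,10,0,0,0,1],
    [0,0,20,0,0,0,1],
  ],
)

```text
time_s: 14.55
eef_pos: [497.1, 254.6, 122.2]
ee_rot: [0.003, 0.302, 0.953, 0.0]
force: [0.4, -0.4, -0.3]
grip_width: 1.001
```

play_rows(
  plan=[
    [0,0,30,0,0,0,1],
    [0,0,30,0,0,0,1],
    [0,0,30,0,0,0,1],
    [-20,25,20,0,0,0,1],
    [-20,30,10,0,0,0,1],
  ],
)

```text
time_s: 14.97
eef_pos: [458.0, 306.5, 252.1]
ee_rot: [0.004, 0.306, 0.952, 0.001]
force: [1.1, 1.0, 0.1]
grip_width: 0.999
```

play_rows(
  plan=[
    [-25,30,0,0,0,0,1],
    [-25,30,0,0,0,0,1],
    [-25,30,0,0,0,0,1],
    [-25,30,0,0,0,0,1],
    [0,0,0,0,0,0,1],
  ],
)

```text
time_s: 15.38
eef_pos: [350.9, 434.5, 261.4]
ee_rot: [0.007, 0.305, 0.952, 0.006]
force: [-0.2, -0.5, 0.2]
grip_width: 0.999
```

```bash
python3 - <<'E'
from h import *
st()
a=cam('top')['img'];b=cam('side')['img']
cv2.imwrite('pics/f.png',np.vstack([np.hstack([cv2.resize(a[200:330,90:260],(400,300)),cv2.resize(a[200:330,310:470],(400,300))]),np.hstack([cv2.resize(b[240:420,130:380],(400,300)),cv2.resize(b[130:250,290:450],(400,300))])]))
E
```

```text
15.3833 [350.9 434.5 261.4] z [ 0.017  0.007 -1.   ] yang 54.5 [ 0.68  0.35  1.31 -0.01  1.47 -0.27] [-0.2 -0.5  0.2] 0.9992786514402573
```

View pics/f.png

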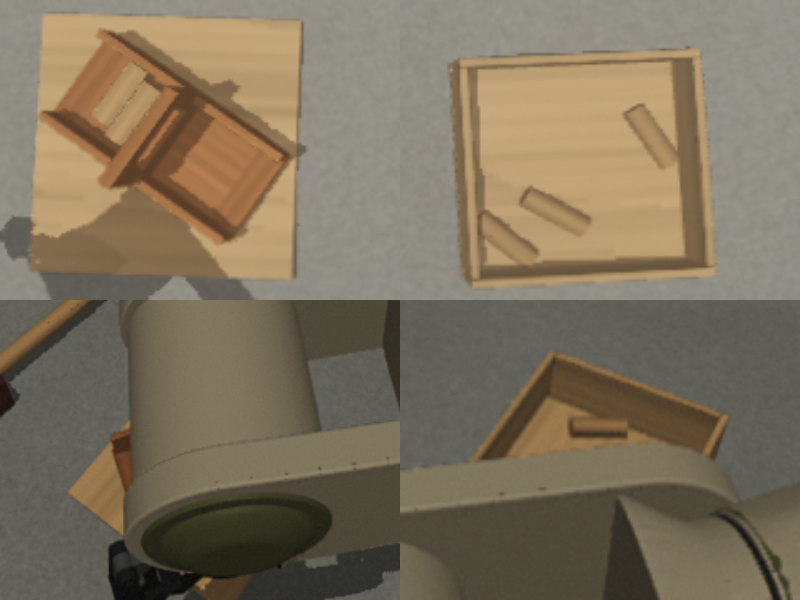

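```bash
python3 - <<'E'
from h import *
c=cam('top');print(onz(c,[[160.3,258.9]],58)); st(); ctrl.finish_job()
E
```

```text
[[501.73487166 244.78687479  58.        ]]
15.5333 [355.3 430.4 260.8] z [ 0.018  0.005 -1.   ] yang 54.2 [ 0.67  0.35  1.31 -0.01  1.46 -0.27] [0.2 0.4 0.5] 0.9989867202896436
the job is handed in; nothing more can be done
```

I carried the tote to the crate, tipped it to about 53° and emptied the dowel bay. I then stood the tote back on the board, let go and backed the arm away. The job was handed in at about 15.5 s and gave no verdict.

- **Dowels:** the last top view shows all three lying inside the crate.
- **Blocks:** that view shows two in the block bay, with the bar hiding where the third should be. All three were in view in the bay at full tip, so I take the third as still there but did not see it at the end.
- **Tote position:** the board's middle is at (493, 256). The tote measures (502, 245) from a rough crop, about 14 mm off, while the release pose of about (498, 255) puts it about 5 mm off. The two disagree by about 11 mm, but both are inside 50 mm.
- **Upright:** I did not measure the tote's tilt after release. It looks flat in the top view, it was within about 0.01 rad of level when let go, and the arm blocked the side view.
- **Glue bottle, mallet and try square:** the arm stayed clear of all three, but I did not re-measure them at the end.

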